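# Nest the steel ware on the dispensary tray

### The job

Put the clean steel ware away as one nest in the middle of the instrument tray: first stand the wide gallipot in the middle of the tray, then the tumbler inside the gallipot, then the narrow jar inside the tumbler, and last put the small knobbed lid on the jar so that it is fully seated. Everything must end upright and let go; lower each piece down rather than letting it drop, knock nothing over, and leave the blue pill bottles where they stand.

Things in the scene. Friction and masses are not known exactly. Their poses are not given: they have to be found in the camera images.
- gallipot: The gallipot: wide, low, open stainless steel bowl standing upright on the desk, 69 mm across, 36 mm high, nearly straight walls 2.5 mm thick, foot 60 mm across, floor 3 mm thick; inside 64 mm wide at the mouth and about 56 mm at the floor. About 110 g. Origin at the centre of the underside, z up along its axis; round, so its yaw does not matter.
- tumbler: The medicine tumbler: open stainless steel cup standing upright on the desk, 56 mm high, 50 mm across at the rim tapering to 45 mm at the foot, walls 2.5 mm, floor 3 mm thick; inside 45 mm wide at the mouth and 40 mm at the floor. About 80 g. Origin at the centre of the underside, z up along its axis. Standing in the gallipot it rises 23 mm above the gallipot's rim.
- jar: The narrow jar: tall straight open stainless steel jar standing upright on the desk, 32 mm across, 84 mm high, walls 2.5 mm, mouth 27 mm wide inside. About 90 g. Origin at the centre of the underside, z up along its axis. Standing in the tumbler it rises 31 mm above the tumbler's rim.
- lid: The jar's lid: steel disc 37 mm across, 3 mm thick; beneath it a plug 6 mm deep, 21 mm across tapering to 16 mm, that drops into the jar's mouth; on top a knob 16 mm across, sides straight from 12 to 26 mm above the origin (disc top at 9 mm). Stands on its plug on the desk, knob up. 35 g. Origin: centre of the plug's underside, z up. Seated, its origin is 78 mm above the jar's.
- tray: The instrument tray, fixed to the desk in each run: shallow rectangular metal tray with a white paper liner, 240 mm (its x) by 180 mm (its y), rim 18 mm high, floor 3 mm thick. Empty at the start. Origin at the centre of the underside, so its floor is 3 mm above it.
- ledger: An open ruled register lying flat, fixed, 310 mm (its x) by 220 mm (its y), 14 mm thick; only in the way. Origin at the centre of the underside. Tray and register lie one on each side of the desk.
- bottle_a: A closed blue pill bottle with white label and blue cap, 45 mm across and 75 mm high, standing on the desk among the steel ware: leave it. Origin at the centre of the underside.
- bottle_b: The same kind of blue pill bottle, standing on the register: leave it. Origin at the centre of the underside.
- bottle_c: The same kind of blue pill bottle, standing on the register: leave it. Origin at the centre of the underside.
Things that resemble listed ones, but are neither listed nor needed, are in the scene too. What is shaped like the tumbler but brown or purple is not meant.

How it is judged:
By the outcome, as a careful person would: the job done as asked, in the order asked, and still so for the second after the job is handed in, with the robot touching nothing.
It also fails if it takes over 99 s, if anything falls off the work surface, if the arm or the gripper's body presses on something with over 40 N, if the wrist force passes 120 N, or if a joint passes its speed limit or range.

### The arm

A 6-joint arm with a two-finger parallel gripper is mounted at the origin on the work surface. World frame = base frame: x ahead of the robot, y to its left, z up, the work surface at z = 0. Lengths are in m, angles in rad, forces in N, time in s.
With the tool pointing down it reaches from about 0.35 to 0.775 m from the base axis. Payload 7.3 kg.
Tool frame: the origin (TCP) lies at the very end of the fingers, on their centre line; the grasp point (between the pads) lies 19 mm behind it (manip.grip_point_offset is the distance from the TCP to the grasp point, in m); x points along the fingers, z is the direction in which the jaws open and shut, and the axes are right-handed (so a half turn about x gives the same grasp; the last joint's range is limited). The gripper opens to 92 mm and grips with 3 to 60 N. Pads are 19 mm wide; open, the fingers measure 130 mm over their backs; the gripper's body (75 mm by 190 mm) begins 47 mm behind the grasp point.
Start: joints at [1.041, 0.342, 1.524, -0, 1.275, -0.146], TCP at [0.197, 0.487, 0.227] pointing down, gripper open.
Joint ranges: [-2.53, 2.53], [-0.77, 2.02], [0.04, 2.7], [-1, 4.14], [0.28, 2.66], [-3.11, 3.11]. Speed limits (rad/s): [2.57, 2.57, 3.14, 3.14, 3.14, 3.14].

### API

Orientations are given as a unit quaternion [w, x, y, z].
In Python, from plant import manip, cams gives the robot as it stands.
- The arm moves only by the shell command python3 -m jog 'ROWS' [FORCE]. ROWS is JSON, a list that holds one entry, the list of rows, each a list of 5 numbers: the shift along the world's x, y, z in mm, then the turn about the world's z in rad, then the finger opening in mm, from 0 to 91.8. A call has 1 to 20 rows; each row shifts and turns the pose as measured when the row begins; what a row does not reach is not made up. A row lasts 1/8 s, in which the tool goes at most 62.5 mm and 10.7 degrees, less where a joint would pass 70% of its speed; a pose out of reach is approached as far as the arm can. A call is refused whole if a number of a shift passes 62.5 or a number of a turn 0.188, either way. A call with a gripper value outside its range is refused whole. The fingers move at their own pace and stop on an object; FORCE is the grip in N (left out, the last holds). Time passes only in rows, so rows that do not move let the fingers close. It gives the time, the measured TCP pose, the force and the opening at its end, in the units of the state.
- manip.get_obs(): the state, without advancing time (a new reading comes with each control period).
- cams.get_image(name): name is "scene" or "top" or "wrist"; returns (picture, depth): 400x640x3 uint8, red, green, blue; 400x640 float32, m along the optical axis (not along the pixel's ray), 0 where there is no reading.
- cams.camera_model(name): a dict with "mtx" (3x3 intrinsics, pixels), "eye" and "rotation" of the camera in the world; the wrist camera has in their place "mount" (4x4, takes a point from camera to tool coordinates, whose origin is the TCP and whose axes are the tool frame's). Camera axes: x right, y down, z forward; pixel columns grow to the right and rows downward; lengths in m; the calibration is good to about 2 mm. A picture is of the moment at which its call begins: read the wrist's pose just before it. camera_model takes no time and is no camera call.
- manip.hand_in(): hands the job in, once; it reports no verdict.
The state is a dict: "clock": time; "q": joint angles; "joint_vel": joint speeds; "effort": joint torques, N m; "position": TCP position; "eef_rot": TCP orientation; "force": force on the tool from outside, world axes, zero at the start; "ft_torque": the same for the moment, N m; "grip_width": opening from 0.0 (shut) to 1.0 (fully open).
Only numpy, scipy, OpenCV 4.12 (cv2) and the standard library are available. Lean on these libraries where they do the work, as an engineer would, in place of code of your own. Each camera call takes 0.05 s, during which the arm holds its last target. There are 200 camera calls.

## Working session

There is one attempt and no reset: what is moved stays moved. The work goes in short steps, Python scripts to look and compute and a shell command to move; the robot and the scene stay as the last step left them, time stands still between calls to the robot, and variables do not carry over. Pictures are saved under pics/ and viewed, about 12 in all and at most 16, crops included, and the job is handed in when it is done.

```bash
mkdir -p pics; ls; python3 - <<'E'
from plant import manip,cams
import cv2,numpy as np
for n in("top","scene"):
    p,d=cams.get_image(n); cv2.imwrite(f"pics/{n}0.png",p[:,:,::-1]); np.save(f"pics/{n}0.npy",d)
    m=cams.camera_model(n); print(n,m)
print(cams.camera_model("wrist"));print(manip.get_obs(),manip.grip_point_offset)
E
```

```text
pics
top {'mtx': array([[407.58623617,   0.        , 313.7591395 ],
       [  0.        , 407.58623617, 200.53828047],
       [  0.        ,   0.        ,   1.        ]]), 'eye': array([ 0.4897089 , -0.01382   ,  1.06748989]), 'rotation': array([-0.03915952,  0.71379198, -0.69902801,  0.01809363])}
scene {'mtx': array([[411.96422121,   0.        , 322.08220672],
       [  0.        , 411.96422121, 203.08124125],
       [  0.        ,   0.        ,   1.        ]]), 'eye': array([ 1.16076436, -0.51354621,  0.92140867]), 'rotation': array([-0.32294236,  0.84690169,  0.39838972, -0.14053965])}
{'mtx': array([[308.84195722,   0.        , 319.4008108 ],
       [  0.        , 308.84195722, 201.33008659],
       [  0.        ,   0.        ,   1.        ]]), 'mount': array([[ 2.38150474e-04, -2.43354193e-01,  9.69937462e-01,
        -1.56898822e-01],
       [ 4.68814833e-04, -9.69937356e-01, -2.43354281e-01,
         6.61842743e-02],
       [ 9.99999862e-01,  5.12676007e-04, -1.16902986e-04,
        -7.92649413e-04],
       [ 0.00000000e+00,  0.00000000e+00,  0.00000000e+00,
         1.00000000e+00]])}
{'clock': 0.1, 'q': array([ 1.04101916e+00,  3.42653069e-01,  1.52487713e+00, -2.36232022e-05,
        1.27536433e+00, -1.45989395e-01]), 'joint_vel': array([-0.00071353, -0.00134442, -0.00317749, -0.00121851,  0.00028659,
       -0.00096017]), 'effort': array([ 2.69392709e-03, -4.32003021e+01, -2.44695801e+01,  7.21383607e-02,
        5.25673782e-02, -1.07926169e-05]), 'position': array([0.19638968, 0.48652554, 0.22612992]), 'eef_rot': array([ 0.58576859, -0.39567153,  0.58659159,  0.39525878]), 'force': array([ 0.79458876, -0.00513902,  0.45534687]), 'ft_torque': array([ 0.00108434,  0.00298213, -0.02471277]), 'grip_width': 0.9973860260374277} 0.0188
```

View pics/top0.png

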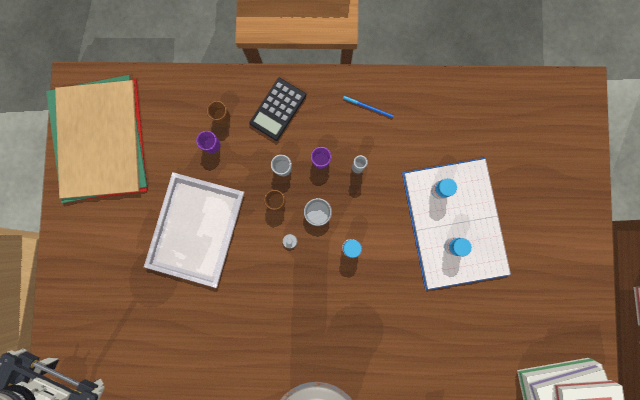

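View pics/scene0.png

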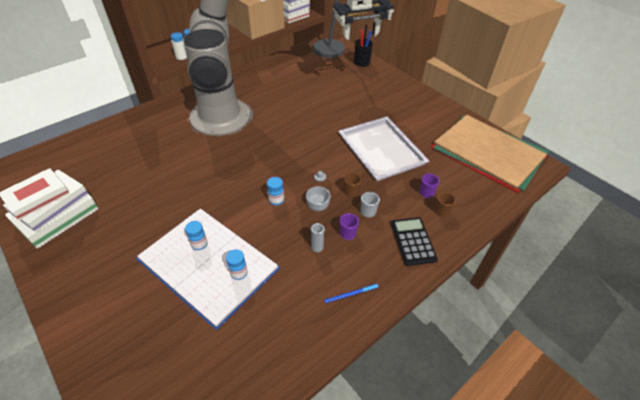

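The top view shows the gallipot at (317,212), the jar at (360,163) and the lid at (290,241). The tray is around (194,231). Tumbler-like things are grey (281,165), purple (321,157) and (207,141), and brown (275,200) and (217,110). I choose the grey one at (281,165) and check it in a crop while measuring with depth.

```bash
cat > h.py <<'E'
from plant import manip,cams
import cv2,numpy as np
from scipy.spatial.transform import Rotation as R
rot=lambda q:R.from_quat(np.r_[q[1:],q[0]]).as_matrix()
def pose(n):
    m=cams.camera_model(n)
    if n=="wrist":
        o=manip.get_obs(); T=np.eye(4);T[:3,:3]=rot(o["eef_rot"]);T[:3,3]=o["position"];T=T@m["mount"]
        return m["mtx"],T[:3,:3],T[:3,3]
    return m["mtx"],rot(m["rotation"]),np.array(m["eye"])
def cloud(d,K,Rm,t):
    v,u=np.mgrid[:d.shape[0],:d.shape[1]]
    c=np.stack([(u-K[0,2])/K[0,0]*d,(v-K[1,2])/K[1,1]*d,d],-1)
    return c@Rm.T+t
def circ(P):
    A=np.c_[2*P[:,:2],np.ones(len(P))];s=np.linalg.lstsq(A,(P[:,:2]**2).sum(1),rcond=None)[0]
    return s[:2],np.sqrt(s[2]+s[0]**2+s[1]**2)
def px(u,v,z,K,Rm,t):
    r=Rm@np.array([(u-K[0,2])/K[0,0],(v-K[1,2])/K[1,1],1]);return t+r*(z-t[2])/r[2]
E
python3 - <<'E'
from h import *
d=np.load("pics/top0.npy");K,Rm,t=pose("top");X=cloud(d,K,Rm,t)
print("desk z",np.median(X[280:300,330:400,2]))
for n,u,v in(("gal",317,212),("tum",281,165),("jar",360,163),("lid",290,241),("pur",321,157),("brn",275,200),("botA",352,248),("botB",447,188),("pur2",207,141)):
    P=X[v-22:v+23,u-22:u+23].reshape(-1,3)
    P=P[(P[:,2]>.008)&(P[:,2]<.15)]
    c=px(u,v,0.04,K,Rm,t)[:2]; P=P[np.hypot(*(P[:,:2]-c).T)<.045]
    top=np.percentile(P[:,2],98); Q=P[P[:,2]>top-.006]
    lo,hi=Q.min(0),Q.max(0); print(n,len(P),"top",top.round(4),"mid",((lo+hi)/2)[:2].round(4),"size",(hi-lo)[:2].round(4),"pxray",px(u,v,top,K,Rm,t)[:2].round(4))
# tray rim corners
c=[(174,173),(244,190),(217,288),(145,268)]
W=np.array([px(*q,.018,K,Rm,t)[:2] for q in c]);print(W.round(3),W.mean(0).round(4),[np.linalg.norm(W[i]-W[i-1]).round(3) for i in range(4)],np.arctan2(*(W[1]-W[0])[::-1]))
p=cv2.imread("pics/top0.png");cv2.imwrite("pics/crop1.png",cv2.resize(p[90:300,140:380],None,fx=3.3,fy=2.85*1,interpolation=cv2.INTER_CUBIC)[:598])
E
```

```text
desk z -0.0001845250391071529
gal 183 top 0.0386 mid [0.5456 0.009 ] size [0.0689 0.0663] pxray [0.544 0.009]
tum 196 top 0.0582 mid [0.6609 0.103 ] size [0.0494 0.0487] pxray [0.6592 0.1014]
jar 170 top 0.0857 mid [ 0.6668 -0.0929] size [0.0329 0.0319] pxray [ 0.6628 -0.0939]
lid 118 top 0.0282 mid [0.4692 0.0803] size [0.0154 0.0134] pxray [0.4694 0.0763]
pur 191 top 0.0583 mid [0.683  0.0028] size [0.0489 0.0481] pxray [0.6811 0.0015]
brn 173 top 0.0587 mid [0.5722 0.1179] size [0.0481 0.0488] pxray [0.5707 0.1138]
botA 278 top 0.0783 mid [ 0.4558 -0.0772] size [0.0409 0.0413] pxray [ 0.457 -0.078]
botB 960 top 0.091 mid [ 0.6081 -0.3032] size [0.0436 0.0418] pxray [ 0.605  -0.3014]
pur2 290 top 0.0583 mid [0.7205 0.2961] size [0.0476 0.0502] pxray [0.7174 0.2912]
[[0.64  0.387]
 [0.599 0.201]
 [0.345 0.261]
 [0.391 0.45 ]] [0.4938 0.3247] [np.float64(0.256), np.float64(0.191), np.float64(0.26), np.float64(0.195)] -1.7891283655617238
```

View pics/crop1.png

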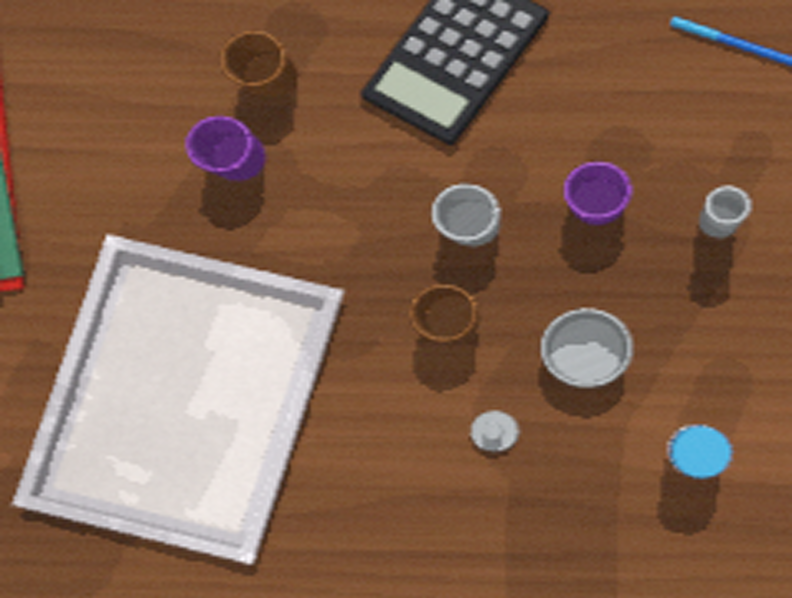

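The crop confirms the choice: grey steel tumbler at top-view px (281,165), gallipot (317,212), jar (360,163), lid (290,241). The tray centre is near (0.494, 0.325). I'm moving over the gallipot first.

```bash
cat >> h.py <<'E'
def look(name):
    K,Rm,t=pose("wrist");p,d=cams.get_image("wrist");cv2.imwrite(f"pics/{name}.png",p[:,:,::-1])
    return cloud(d,K,Rm,t),p,(K,Rm,t)
def find(X,c,zlo,zhi,r=.05):
    P=X.reshape(-1,3);P=P[(P[:,2]>zlo)&(P[:,2]<zhi)&(np.hypot(*(P[:,:2]-c).T)<r)]
    cc,rr=circ(P);lo,hi=P.min(0),P.max(0)
    print("n",len(P),"circ",cc.round(4),rr.round(4),"mid",((lo+hi)/2)[:2].round(4),"size",(hi-lo)[:2].round(4),"top",P[:,2].max().round(4))
    return cc
def state():
    o=manip.get_obs();M=rot(o["eef_rot"]);print("t",o["clock"],"pos",o["position"].round(4),"jaw",np.arctan2(M[1,2],M[0,2]).round(3),"down",M[:,0].round(3),"q6",o["q"][5].round(2),"w",(o["grip_width"]*91.8).round(1),"F",o["force"].round(1))
    return o
E
python3 -m jog '[[[35,-48,0,0,91.8],[35,-48,0,0,91.8],[35,-48,0,0,91.8],[35,-48,0,0,91.8],[35,-48,0,0,91.8],[35,-48,0,0,91.8],[35,-48,0,0,91.8],[35,-48,0,0,91.8],[35,-48,0,0,91.8],[35,-46,0,0,91.8],[0,0,0,0,91.8],[0,0,0,0,91.8]]]'
python3 - <<'E'
from h import *
state();X,p,_=look("w1");np.save("pics/w1.npy",X)
find(X,[.5456,.009],.031,.045)
E
```

```text
clock: 1.6
position: [0.552, -0.0084, 0.2217]
eef_rot: [0.584, -0.395, 0.588, 0.397]
force: [-0.1, 0.3, -0.6]
grip_width: 1.003Traceback (most recent call last):
  File "<stdin>", line 2, in <module>
  File "h.py", line 29, in state
    o=manip.get_obs();M=rot(o["eef_rot"]);print("t",o["clock"],"pos",o["position"].round(4),"jaw",np.arctan2(M[1,2],M[0,2]).round(3),"down",M[:,0].round(3),"q6",o["q"][5].round(2),"w",(o["grip_width"]*91.8).round(1),"F",o["force"].round(1))
                                                                                                                                                                                        ^^^^^^^^^^^^^^^^^^^^^^^^^^^^
AttributeError: 'float' object has no attribute 'round'
```

```bash
sed -i 's/(o\["grip_width"\]\*91.8).round(1)/round(o["grip_width"]*91.8,1)/' h.py
python3 - <<'E'
from h import *
state();X,p,_=look("w1");np.save("pics/w1.npy",X)
find(X,[.5456,.009],.031,.045)
E
```

```text
t 1.6 pos [ 0.552  -0.0084  0.2217] jaw 1.19 down [-0.006 -0.001 -1.   ] q6 -1.34 w 92.1 F [-0.1  0.3 -0.6]
n 590 circ [0.5442 0.0073] 0.0332 mid [0.5442 0.0073] size [0.0693 0.0697] top 0.0368
```

View pics/w1.png

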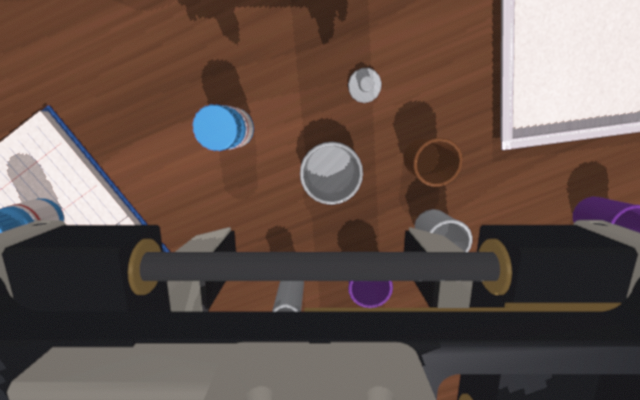

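Wrist view: gallipot at (331,172), lid (365,85), bottle_a (222,128), brown glass (438,162), tumbler (443,235). I'm turning the jaws away from the bottle, then going down.

```bash

python3 -m jog '[[[-8,16,-40,0.17,91.8],[0,0,-40,0.17,91.8],[0,0,-40,0.16,91.8],[0,0,0,0,91.8],[0,0,0,0,91.8]]]'
python3 - <<'E'
from h import *
state()
E
```

```text
clock: 2.28
position: [0.5419, 0.0146, 0.1027]
eef_rot: [-0.464, 0.534, -0.464, -0.533]
force: [1.5, 0.4, -0.0]
grip_width: 0.997
t 2.275 pos [0.5419 0.0146 0.1027] jaw 1.71 down [ 0.    -0.001 -1.   ] q6 -1.82 w 91.6 F [ 1.5  0.4 -0. ]
```

```bash

python3 -m jog '[[[2,-7,-20,0,91.8],[0,0,0,0,91.8],[0,0,0,0,91.8]]]'
python3 - <<'E'
from h import *
state()
E
```

```text
clock: 2.65
position: [0.5468, 0.0083, 0.0883]
eef_rot: [-0.467, 0.535, -0.464, -0.529]
force: [-0.5, 0.8, 0.6]
grip_width: 0.997
t 2.65 pos [0.5468 0.0083 0.0883] jaw 1.705 down [ 0.01  -0.002 -1.   ] q6 -1.83 w 91.5 F [-0.5  0.8  0.6]
```

```bash

python3 -m jog '[[[-2,-1,-35,0,91.8],[0,0,-30,0,91.8],[0,0,0,0,91.8],[0,0,0,0,91.8]]]'
python3 - <<'E'
from h import *
for i in range(4):state();cams.get_image("wrist")
E
```

```text
clock: 3.15
position: [0.5488, 0.0076, 0.0285]
eef_rot: [-0.47, 0.538, -0.462, -0.526]
force: [0.2, 0.4, -1.2]
grip_width: 1.004
t 3.15 pos [0.5488 0.0076 0.0285] jaw 1.703 down [ 0.02  -0.003 -1.   ] q6 -1.83 w 92.2 F [ 0.2  0.4 -1.2]
t 3.2 pos [0.5488 0.0076 0.0285] jaw 1.703 down [ 0.02  -0.003 -1.   ] q6 -1.83 w 91.6 F [-0.  -0.3  0.7]
t 3.25 pos [0.5487 0.0076 0.0284] jaw 1.703 down [ 0.02  -0.003 -1.   ] q6 -1.83 w 91.9 F [ 0.   0.6 -0.7]
t 3.3 pos [0.5486 0.0075 0.0283] jaw 1.703 down [ 0.02  -0.003 -1.   ] q6 -1.83 w 91.8 F [0.1 0.1 0.2]
```

```bash

python3 -m jog '[[[-5,0,-7,0,91.8],[0,0,-7,0,91.8],[0,0,-2,0,91.8]]]'
python3 - <<'E'
from h import *
state()
E
```

```text
clock: 3.72
position: [0.5433, 0.0075, 0.0118]
eef_rot: [-0.47, 0.538, -0.462, -0.525]
force: [0.0, 0.5, -0.2]
grip_width: 0.999
t 3.725 pos [0.5433 0.0075 0.0118] jaw 1.703 down [ 0.021 -0.004 -1.   ] q6 -1.83 w 91.7 F [ 0.   0.5 -0.2]
```

```bash

python3 -m jog '[[[0,0,0,0,60],[0,0,0,0,60],[0,0,0,0,60],[0,0,0,0,60],[0,0,0,0,60],[0,0,0,0,60]]]' 20
python3 -m jog '[[[0,0,10,0,60],[0,0,20,0,60],[0,0,30,0,60],[0,0,20,0,60],[0,0,10,0,60],[0,0,5,0,60],[0,0,0,0,60]]]'
python3 - <<'E'
from h import *
state()
E
```

```text
clock: 4.47
position: [0.5433, 0.0075, 0.0115]
eef_rot: [-0.47, 0.538, -0.462, -0.526]
force: [0.4, -0.5, 0.3]
grip_width: 0.729
clock: 5.35
position: [0.5426, 0.0076, 0.1114]
eef_rot: [-0.47, 0.538, -0.462, -0.526]
force: [0.4, -0.9, -1.2]
grip_width: 0.724
t 5.35 pos [0.5426 0.0076 0.1114] jaw 1.703 down [ 0.02  -0.003 -1.   ] q6 -1.83 w 66.5 F [ 0.4 -0.9 -1.2]
```

```bash

python3 -m jog '[[[-3,20,10,0,60],[-7,40,10,0,60],[-8,50,0,0,60],[-8,50,0,0,60],[-8,45,0,0,60],[-7,35,0,0,60],[-4,25,0,0,60],[-2,10,0,0,60],[0,0,0,0,60],[0,0,0,0,60]]]'
python3 - <<'E'
from h import *
state();X,p,_=look("w2");np.save("pics/w2.npy",X)
E
```

```text
clock: 6.6
position: [0.4875, 0.2967, 0.13]
eef_rot: [-0.468, 0.536, -0.464, -0.528]
force: [0.5, -0.9, -0.9]
grip_width: 0.727
t 6.6 pos [0.4875 0.2967 0.13  ] jaw 1.704 down [ 0.013 -0.003 -1.   ] q6 -1.28 w 66.8 F [ 0.5 -0.9 -0.9]
```

View pics/w2.png

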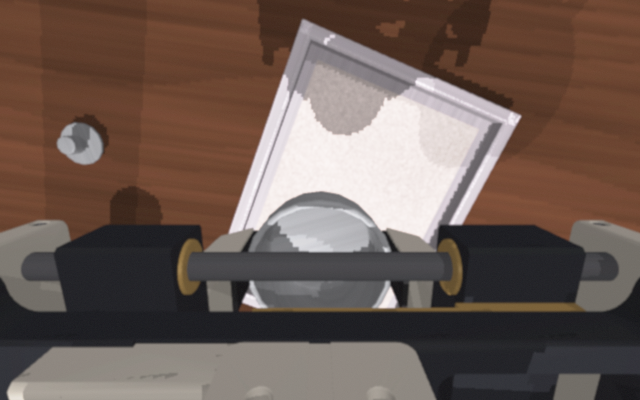

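```bash

python3 - <<'E'
from h import *
cam=pose("wrist")
a=px(304,20,.018,*cam)[:2];b=px(519,118,.018,*cam)[:2];L=np.linalg.norm(b-a);m=(a+b)/2
n=np.array([-(b-a)[1],(b-a)[0]])/L; n*=np.sign(n[0])
print(a,b,L,"centre",m+n*.12,m+n*.128)
# top camera: floor mask by depth/white
d=np.load("pics/top0.npy");c2=pose("top");p=cv2.imread("pics/top0.png")
X=cloud(d,*c2);g=(X[...,2]>.010)&(X[...,2]<.03)
P=X[150:300,130:255].reshape(-1,3);P=P[g[150:300,130:255].ravel()]
r=cv2.minAreaRect((P[:,:2]*1000).astype(np.float32));print(r)
P=X[150:300,130:255].reshape(-1,3);print(np.percentile(P[:,2],[50,80,95,99]))
X=np.load("pics/w2.npy");P=X.reshape(-1,3);P=P[(P[:,2]>.012)&(P[:,2]<.022)&(np.hypot(P[:,0]-.49,P[:,1]-.32)<.2)]
print(cv2.minAreaRect((P[:,:2]*1000).astype(np.float32)),len(P))
E
```

```text
[0.3470939  0.26496736] [0.3962391  0.45196468] 0.1933474809865987 centre [0.48772531 0.32796434] [0.49546256 0.32593089]
((524.6551513671875, 353.8179626464844), (356.63848876953125, 302.8267517089844), 0.8040841221809387)
[0.00176921 0.00519861 0.01839443 0.02183783]
((494.08880615234375, 327.5679016113281), (197.0731201171875, 256.48431396484375), 75.82903289794922) 8419
```

```bash

python3 -m jog '[[[5,15,0,0,60],[2,10,0,0,60],[0,4,0,0,60],[0,0,0,0,60],[0,0,-15,0,60],[0,0,-25,0,60],[0,0,-20,0,60],[0,0,-10,0,60],[0,0,-5,0,60],[0,0,0,0,60]]]'
python3 - <<'E'
from h import *
state()
E
```

```text
clock: 7.9
position: [0.4949, 0.325, 0.0499]
eef_rot: [-0.468, 0.535, -0.465, -0.527]
force: [-0.1, -0.7, -1.9]
grip_width: 0.731
t 7.9 pos [0.4949 0.325  0.0499] jaw 1.701 down [ 0.011 -0.005 -1.   ] q6 -1.24 w 67.1 F [-0.1 -0.7 -1.9]
```

```bash

python3 -m jog '[[[0,0,-10,0,60],[0,0,-10,0,60],[0,0,-6,0,60],[0,0,-3,0,60],[0,0,-1,0,60],[0,0,-1,0,60],[0,0,0,0,60]]]'
python3 - <<'E'
from h import *
state()
E
```

```text
clock: 8.78
position: [0.4959, 0.3255, 0.0182]
eef_rot: [-0.469, 0.536, -0.464, -0.527]
force: [0.8, 0.3, -0.9]
grip_width: 0.731
t 8.775 pos [0.4959 0.3255 0.0182] jaw 1.701 down [ 0.014 -0.003 -1.   ] q6 -1.24 w 67.1 F [ 0.8  0.3 -0.9]
```

```bash

python3 -m jog '[[[0,0,-1.5,0,60],[0,0,-1,0,60],[0,0,-1,0,60],[0,0,0,0,60]]]'
python3 - <<'E'
from h import *
state()
E
```

```text
clock: 9.28
position: [0.4961, 0.3256, 0.0149]
eef_rot: [-0.469, 0.536, -0.464, -0.527]
force: [-0.4, -0.2, -0.7]
grip_width: 0.73
t 9.275 pos [0.4961 0.3256 0.0149] jaw 1.701 down [ 0.014 -0.003 -1.   ] q6 -1.24 w 67.0 F [-0.4 -0.2 -0.7]
```

```bash

python3 -m jog '[[[0,0,-0.7,0,60],[0,0,-0.7,0,60],[0,0,0,0,60]]]'
python3 - <<'E'
from h import *
state()
E
```

```text
clock: 9.65
position: [0.4962, 0.3257, 0.0147]
eef_rot: [-0.469, 0.536, -0.464, -0.527]
force: [0.4, 0.0, -0.5]
grip_width: 0.727
t 9.65 pos [0.4962 0.3257 0.0147] jaw 1.701 down [ 0.015 -0.003 -1.   ] q6 -1.24 w 66.8 F [ 0.4  0.  -0.5]
```

```bash

python3 -m jog '[[[0,0,-1.5,0,60],[0,0,0,0,60]]]'
python3 - <<'E'
from h import *
state()
E
```

```text
clock: 9.9
position: [0.4964, 0.3258, 0.0147]
eef_rot: [-0.47, 0.536, -0.463, -0.527]
force: [-0.6, 0.4, -0.6]
grip_width: 0.729
t 9.9 pos [0.4964 0.3258 0.0147] jaw 1.701 down [ 0.016 -0.002 -1.   ] q6 -1.24 w 66.9 F [-0.6  0.4 -0.6]
```

```bash

python3 -m jog '[[[0,0,0,0,80],[0,0,0,0,91.8],[0,0,0,0,91.8],[0,0,10,0,91.8],[0,0,30,0,91.8],[0,0,50,0,91.8],[0,0,40,0,91.8],[15,-20,20,-0.1,91.8],[25,-35,10,-0.18,91.8],[30,-40,0,-0.18,91.8],[30,-40,0,-0.18,91.8],[25,-35,0,-0.18,91.8],[15,-20,0,-0.1,91.8],[5,-8,0,0,91.8],[0,0,0,0,91.8],[0,0,0,0,91.8]]]'
python3 - <<'E'
from h import *
state();X,p,_=look("w3")
find(X,[.6595,.1013],.05,.064,.035)
find(X,[.494,.326],.034,.045,.05)
E
```

```text
clock: 11.9
position: [0.6436, 0.1231, 0.1881]
eef_rot: [0.66, -0.268, 0.653, 0.255]
force: [0.2, 0.4, 0.4]
grip_width: 1.001
t 11.9 pos [0.6436 0.1231 0.1881] jaw 0.758 down [ 0.016 -0.013 -1.   ] q6 -0.68 w 91.9 F [0.2 0.4 0.4]
n 579 circ [0.6609 0.1023] 0.0237 mid [0.6611 0.1022] size [0.0504 0.0503] top 0.057Traceback (most recent call last):
  File "<stdin>", line 4, in <module>
  File "h.py", line 25, in find
    cc,rr=circ(P);lo,hi=P.min(0),P.max(0)
                        ~~~~~^^^
    return umr_minimum(a, axis, None, out, keepdims, initial, where)
ValueError: zero-size array to reduction operation minimum which has no identity
```

View pics/w3.png

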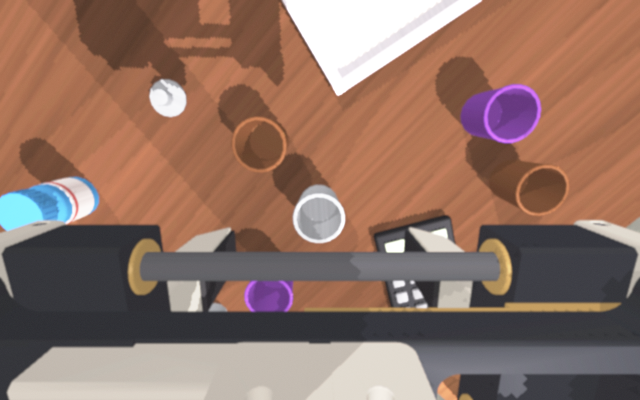

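Wrist view: steel tumbler at (319,215) between the jaws' line, brown glass (260,143), purple one (270,295), both off the finger line.

```bash

python3 -m jog '[[[10,-12,-15,0,72],[6,-7,-30,0,72],[1,-2,-30,0,72],[0,0,-20,0,72],[0,0,-10,0,72],[0,0,-5,0,72],[0,0,0,0,72]]]'
python3 - <<'E'
from h import *
state()
E
```

```text
clock: 12.82
position: [0.6611, 0.1015, 0.0711]
eef_rot: [0.659, -0.27, 0.653, 0.257]
force: [0.6, -0.7, -0.1]
grip_width: 0.784
t 12.825 pos [0.6611 0.1015 0.0711] jaw 0.764 down [ 0.015 -0.014 -1.   ] q6 -0.71 w 72.0 F [ 0.6 -0.7 -0.1]
```

```bash

python3 -m jog '[[[0,0,-12,0,72],[0,0,-12,0,72],[0,0,-6,0,72],[0,0,-3,0,72],[0,0,0,0,72]]]'
python3 - <<'E'
from h import *
state()
E
```

```text
clock: 13.45
position: [0.6619, 0.1017, 0.0373]
eef_rot: [0.66, -0.271, 0.652, 0.257]
force: [0.4, -0.3, 0.2]
grip_width: 0.781
t 13.45 pos [0.6619 0.1017 0.0373] jaw 0.765 down [ 0.018 -0.014 -1.   ] q6 -0.71 w 71.7 F [ 0.4 -0.3  0.2]
```

```bash

python3 -m jog '[[[0,0,0,0,42],[0,0,0,0,42],[0,0,0,0,42],[0,0,0,0,42],[0,0,0,0,42],[0,0,10,0,42],[0,0,25,0,42],[0,0,40,0,42],[0,0,30,0,42],[0,0,15,0,42],[0,0,5,0,42],[0,0,0,0,42]]]' 20
python3 - <<'E'
from h import *
state();X,p,_=look("w4")
E
```

```text
clock: 14.95
position: [0.6611, 0.1017, 0.1678]
eef_rot: [0.66, -0.271, 0.652, 0.257]
force: [-1.1, -0.2, -1.1]
grip_width: 0.535
t 14.95 pos [0.6611 0.1017 0.1678] jaw 0.765 down [ 0.017 -0.014 -1.   ] q6 -0.72 w 49.1 F [-1.1 -0.2 -1.1]
```

```bash

python3 -m jog '[[[-12,16,5,0,42],[-25,34,5,0,42],[-30,40,0,0,42],[-28,38,0,0,42],[-16,22,0,0,42],[-8,10,0,0,42],[0,0,0,0,42],[0,0,0,0,42]]]'
python3 - <<'E'
from h import *
state();X,p,_=look("w5")
find(X,[.495,.3255],.03,.045,.045)
find(X,[manip.get_obs()["position"][0],manip.get_obs()["position"][1]],.12,.16,.04)
E
```

```text
clock: 16.0
position: [0.531, 0.2692, 0.1727]
eef_rot: [0.656, -0.27, 0.656, 0.259]
force: [0.8, -0.1, 0.2]
grip_width: 0.535
t 16.0 pos [0.531  0.2692 0.1727] jaw 0.766 down [ 0.006 -0.015 -1.   ] q6 -0.41 w 49.1 F [ 0.8 -0.1  0.2]
n 1048 circ [0.4973 0.3257] 0.033 mid [0.4971 0.3259] size [0.0692 0.0696] top 0.0398
n 2517 circ [0.5272 0.2713] 0.0176 mid [0.528  0.2704] size [0.0441 0.0441] top 0.1599
```

View pics/w5.png

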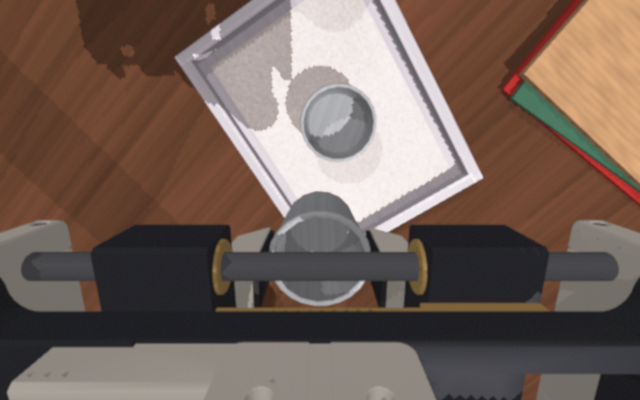

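Gallipot stands upright at (338,121), the tumbler is held straight at (320,250). I'm moving over and lowering it.

```bash

python3 -m jog '[[[-10,18,0,0,42],[-14,22,0,0,42],[-7,12,0,0,42],[-3,5,0,0,42],[0,0,-15,0,42],[0,0,-25,0,42],[0,0,-15,0,42],[0,0,-5,0,42],[0,0,0,0,42]]]'
python3 - <<'E'
from h import *
state()
E
```

```text
clock: 17.18
position: [0.4974, 0.3256, 0.1082]
eef_rot: [0.656, -0.268, 0.657, 0.256]
force: [0.4, 0.2, -1.3]
grip_width: 0.536
t 17.175 pos [0.4974 0.3256 0.1082] jaw 0.759 down [ 0.005 -0.016 -1.   ] q6 -0.29 w 49.2 F [ 0.4  0.2 -1.3]
```

```bash

python3 -m jog '[[[0,0,-12,0,42],[0,0,-15,0,42],[0,0,-15,0,42],[0,0,-8,0,42],[0,0,-5,0,42],[0,0,-2,0,42],[0,0,-1,0,42],[0,0,0,0,42]]]'
python3 - <<'E'
from h import *
state()
E
```

```text
clock: 18.18
position: [0.4983, 0.326, 0.0474]
eef_rot: [0.657, -0.268, 0.656, 0.256]
force: [-0.1, -0.1, -0.1]
grip_width: 0.539
t 18.175 pos [0.4983 0.326  0.0474] jaw 0.759 down [ 0.007 -0.014 -1.   ] q6 -0.29 w 49.5 F [-0.1 -0.1 -0.1]
```

```bash

python3 -m jog '[[[0,0,-1.5,0,42],[0,0,-1.5,0,42],[0,0,-1,0,42],[0,0,-1,0,42],[0,0,0,0,42]]]'
python3 - <<'E'
from h import *
state()
E
```

```text
clock: 18.8
position: [0.4986, 0.3264, 0.0441]
eef_rot: [0.658, -0.268, 0.656, 0.257]
force: [-0.5, -0.1, -0.6]
grip_width: 0.537
t 18.8 pos [0.4986 0.3264 0.0441] jaw 0.76 down [ 0.009 -0.013 -1.   ] q6 -0.29 w 49.3 F [-0.5 -0.1 -0.6]
```

```bash

python3 -m jog '[[[0,0,-1.2,0,42],[0,0,-1.2,0,42],[0,0,0,0,42]]]'
python3 - <<'E'
from h import *
state()
E
```

```text
clock: 19.18
position: [0.4986, 0.3268, 0.044]
eef_rot: [0.658, -0.268, 0.655, 0.257]
force: [0.7, 0.5, -1.2]
grip_width: 0.54
t 19.175 pos [0.4986 0.3268 0.044 ] jaw 0.76 down [ 0.01  -0.013 -1.   ] q6 -0.29 w 49.5 F [ 0.7  0.5 -1.2]
```

```bash

python3 -m jog '[[[0,0,0,0,55],[0,0,0,0,65],[0,0,0,0,65],[0,0,10,0,65],[0,0,25,0,65],[0,0,40,0,65],[0,0,45,0,65],[0,0,20,0,65],[10,-25,10,0,65],[18,-45,0,0,65],[22,-55,0,0,65],[22,-55,0,0,65],[22,-55,0,0,65],[22,-55,0,0,65],[20,-50,0,0,65],[14,-35,0,0,65],[8,-20,0,0,65],[0,0,0,0,65],[0,0,0,0,65]]]'
python3 - <<'E'
from h import *
state();X,p,_=look("w6")
find(X,[.665,-.0945],.078,.092,.03)
E
```

```text
clock: 21.55
position: [0.6593, -0.0805, 0.2097]
eef_rot: [0.662, -0.269, 0.651, 0.257]
force: [0.3, -0.4, 0.5]
grip_width: 0.71
t 21.55 pos [ 0.6593 -0.0805  0.2097] jaw 0.762 down [ 0.022 -0.01  -1.   ] q6 -1.0 w 65.2 F [ 0.3 -0.4  0.5]
n 367 circ [ 0.6656 -0.0952] 0.0149 mid [ 0.6658 -0.0955] size [0.0327 0.0328] top 0.0852
```

View pics/w6.png

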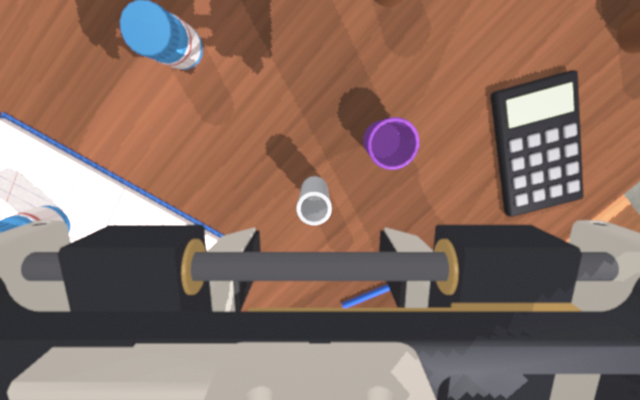

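```bash

python3 -m jog '[[[3,-8,0,0,65],[2,-5,-10,0,65],[1,-2,-20,0,55],[0,0,-30,0,55],[0,0,-20,0,55],[0,0,-10,0,55],[0,0,-5,0,55],[0,0,0,0,55]]]'
python3 - <<'E'
from h import *
state()
E
```

```text
clock: 22.6
position: [0.6652, -0.0934, 0.1104]
eef_rot: [0.662, -0.271, 0.65, 0.258]
force: [1.0, -0.7, 1.3]
grip_width: 0.597
t 22.6 pos [ 0.6652 -0.0934  0.1104] jaw 0.767 down [ 0.022 -0.01  -1.   ] q6 -1.02 w 54.8 F [ 1.  -0.7  1.3]
```

```bash

python3 -m jog '[[[0,-2,-5,0,55],[0,0,-15,0,55],[0,0,-15,0,55],[0,0,-10,0,55],[0,0,-4,0,55],[0,0,0,0,55]]]'
python3 - <<'E'
from h import *
state()
E
```

```text
clock: 23.35
position: [0.6656, -0.0957, 0.0588]
eef_rot: [0.662, -0.271, 0.649, 0.258]
force: [-0.0, 0.8, 0.2]
grip_width: 0.599
t 23.35 pos [ 0.6656 -0.0957  0.0588] jaw 0.767 down [ 0.023 -0.01  -1.   ] q6 -1.02 w 55.0 F [-0.   0.8  0.2]
```

```bash

python3 -m jog '[[[0,0,0,0,24],[0,0,0,0,24],[0,0,0,0,24],[0,0,0,0,24],[0,0,0,0,24],[0,0,10,0,24],[0,0,25,0,24],[0,0,40,0,24],[0,0,35,0,24],[0,0,20,0,24],[0,0,8,0,24],[0,0,0,0,24]]]' 20
python3 -m jog '[[[-8,20,0,0,24],[-16,40,0,0,24],[-22,55,0,0,24],[-22,55,0,0,24],[-22,55,0,0,24],[-18,45,0,0,24],[-12,30,0,0,24],[-7,18,0,0,24],[-3,8,0,0,24],[0,0,0,0,24],[0,0,0,0,24]]]'
python3 - <<'E'
from h import *
o=state();X,p,_=look("w7")
find(X,[.498,.3265],.053,.07,.035)
find(X,[.498,.3265],.03,.043,.05)
find(X,o["position"][:2],o["position"][2]-.05,o["position"][2]-.01,.03)
E
```

```text
clock: 24.85
position: [0.6653, -0.0956, 0.2052]
eef_rot: [0.663, -0.272, 0.649, 0.257]
force: [0.4, 0.3, -1.6]
grip_width: 0.345
clock: 26.22
position: [0.517, 0.2467, 0.1937]
eef_rot: [0.656, -0.27, 0.655, 0.262]
force: [0.6, -0.0, -0.7]
grip_width: 0.343
t 26.225 pos [0.517  0.2467 0.1937] jaw 0.77 down [ 0.005 -0.01  -1.   ] q6 -0.45 w 31.5 F [ 0.6 -0.  -0.7]
n 792 circ [0.4966 0.3265] 0.0236 mid [0.4972 0.3268] size [0.0508 0.0506] top 0.0625
n 1082 circ [0.4964 0.3247] 0.0313 mid [0.497  0.3258] size [0.069  0.0695] top 0.043
n 1100 circ [0.5147 0.2475] 0.0146 mid [0.5145 0.2476] size [0.0302 0.0298] top 0.1836
```

View pics/w7.png

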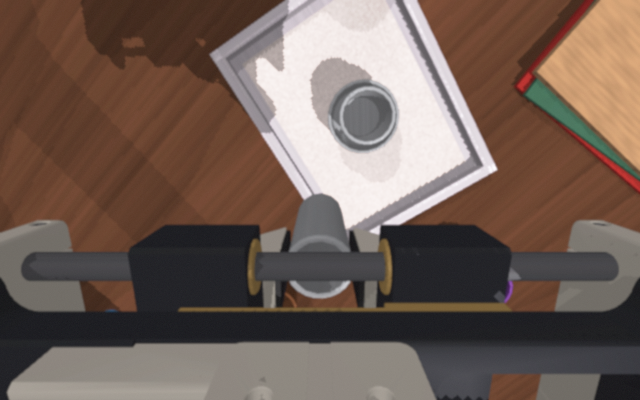

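Tumbler stands centred in the gallipot at (364,116); jar held straight at (320,240).

```bash

python3 -m jog '[[[-4,15,0,0,24],[-6,27,0,0,24],[-5,22,0,0,24],[-3,11,0,0,24],[-1,5,0,0,24],[0,0,-10,0,24],[0,0,-15,0,24],[0,0,-10,0,24],[0,0,-4,0,24],[0,0,0,0,24]]]'
python3 - <<'E'
from h import *
state()
E
```

```text
clock: 27.52
position: [0.4982, 0.3267, 0.1507]
eef_rot: [0.656, -0.267, 0.657, 0.259]
force: [1.3, 0.5, -1.1]
grip_width: 0.343
t 27.525 pos [0.4982 0.3267 0.1507] jaw 0.763 down [ 0.003 -0.012 -1.   ] q6 -0.3 w 31.5 F [ 1.3  0.5 -1.1]
```

```bash

python3 -m jog '[[[0,0,-10,0,24],[0,0,-15,0,24],[0,0,-10,0,24],[0,0,-3,0,24],[0,0,0,0,24]]]'
python3 - <<'E'
from h import *
state()
E
```

```text
clock: 28.15
position: [0.4982, 0.3267, 0.11]
eef_rot: [0.656, -0.267, 0.657, 0.259]
force: [0.5, 0.4, 0.3]
grip_width: 0.345
t 28.15 pos [0.4982 0.3267 0.11  ] jaw 0.763 down [ 0.003 -0.011 -1.   ] q6 -0.3 w 31.7 F [0.5 0.4 0.3]
```

```bash

python3 -m jog '[[[0,0,-8,0,24],[0,0,-12,0,24],[0,0,-9,0,24],[0,0,-5,0,24],[0,0,-2,0,24],[0,0,-1,0,24],[0,0,0,0,24]]]'
python3 - <<'E'
from h import *
state()
E
```

```text
clock: 29.02
position: [0.4986, 0.3269, 0.071]
eef_rot: [0.656, -0.267, 0.656, 0.259]
force: [0.3, 0.3, -1.0]
grip_width: 0.347
t 29.025 pos [0.4986 0.3269 0.071 ] jaw 0.763 down [ 0.004 -0.011 -1.   ] q6 -0.3 w 31.9 F [ 0.3  0.3 -1. ]
```

```bash

python3 -m jog '[[[0,0,-1.5,0,24],[0,0,-1.2,0,24],[0,0,-1.2,0,24],[0,0,-1,0,24],[0,0,0,0,24]]]'
python3 - <<'E'
from h import *
state()
E
```

```text
clock: 29.65
position: [0.4991, 0.3273, 0.069]
eef_rot: [0.657, -0.267, 0.655, 0.259]
force: [-0.0, -1.2, -0.5]
grip_width: 0.342
t 29.65 pos [0.4991 0.3273 0.069 ] jaw 0.763 down [ 0.007 -0.01  -1.   ] q6 -0.3 w 31.4 F [-0.  -1.2 -0.5]
```

```bash

python3 -m jog '[[[0,0,-1.5,0,24],[0,0,-1.5,0,24],[0,0,0,0,24]]]'
python3 - <<'E'
from h import *
state()
E
```

```text
clock: 30.02
position: [0.4997, 0.3278, 0.069]
eef_rot: [0.658, -0.267, 0.654, 0.259]
force: [0.9, 0.3, -1.1]
grip_width: 0.34
t 30.025 pos [0.4997 0.3278 0.069 ] jaw 0.763 down [ 0.01  -0.008 -1.   ] q6 -0.3 w 31.2 F [ 0.9  0.3 -1.1]
```

```bash

python3 -m jog '[[[0,0,0,0,38],[0,0,0,0,48],[0,0,0,0,48],[0,0,8,0,48],[0,0,20,0,48],[0,0,40,0,48],[0,0,40,0,48],[0,0,20,0,48],[-2,-20,5,0,48],[-5,-40,0,0,48],[-6,-50,0,0,48],[-6,-50,0,0,48],[-5,-40,0,0,48],[-3,-25,0,0,48],[-1,-10,0,0,48],[0,0,0,0,48],[0,0,0,0,48]]]'
python3 - <<'E'
from h import *
state();X,p,_=look("w8")
find(X,[.468,.0785],.0235,.04,.018)
find(X,[.468,.0785],.006,.0125,.03)
E
```

```text
clock: 32.15
position: [0.4641, 0.0795, 0.203]
eef_rot: [0.656, -0.267, 0.657, 0.259]
force: [0.9, 0.6, -0.3]
grip_width: 0.521
t 32.15 pos [0.4641 0.0795 0.203 ] jaw 0.762 down [ 0.003 -0.011 -1.   ] q6 -0.74 w 47.8 F [ 0.9  0.6 -0.3]
n 143 circ [0.4683 0.0787] 0.0054 mid [0.4685 0.0786] size [0.015  0.0145] top 0.0271
n 582 circ [0.4688 0.0782] 0.0142 mid [0.4688 0.0781] size [0.0358 0.0357] top 0.0105
```

View pics/w8.png

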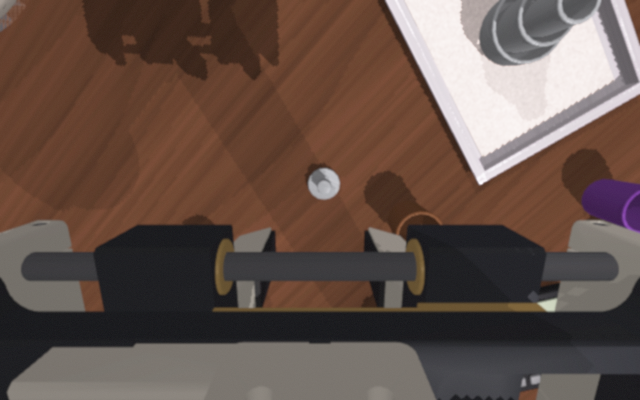

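Lid at (324,184) with a clear approach; the nest stands upright at (540,25).

```bash

python3 -m jog '[[[3,-1,-15,0,48],[1.5,0,-30,0,48],[0,0,-40,0,40],[0,0,-35,0,40],[0,0,-20,0,40],[0,0,-10,0,40],[0,0,-4,0,40],[0,0,0,0,40]]]'
python3 - <<'E'
from h import *
state()
E
```

```text
clock: 33.2
position: [0.4683, 0.0825, 0.0397]
eef_rot: [0.655, -0.269, 0.656, 0.262]
force: [-0.1, -0.4, -0.1]
grip_width: 0.435
t 33.2 pos [0.4683 0.0825 0.0397] jaw 0.769 down [ 0.002 -0.011 -1.   ] q6 -0.74 w 39.9 F [-0.1 -0.4 -0.1]
```

```bash

python3 -m jog '[[[0,-4,-3,0,40],[0,0,-8,0,40],[0,0,-9,0,40],[0,0,-4,0,40],[0,0,-2,0,40],[0,0,0,0,40]]]'
python3 - <<'E'
from h import *
state()
E
```

```text
clock: 33.95
position: [0.4694, 0.0782, 0.0133]
eef_rot: [0.656, -0.269, 0.655, 0.261]
force: [-0.1, 0.6, -0.2]
grip_width: 0.432
t 33.95 pos [0.4694 0.0782 0.0133] jaw 0.769 down [ 0.005 -0.011 -1.   ] q6 -0.74 w 39.7 F [-0.1  0.6 -0.2]
```

```bash

python3 -m jog '[[[0,0,0,0,10],[0,0,0,0,10],[0,0,0,0,10],[0,0,0,0,10],[0,0,0,0,10],[0,0,0,0,10],[0,0,10,0,10],[0,0,25,0,10],[0,0,40,0,10],[0,0,45,0,10],[0,0,35,0,10],[0,0,20,0,10],[0,0,5,0,10],[0,0,0,0,10]]]' 15
python3 -m jog '[[[2,20,0,0,10],[4,35,0,0,10],[5,45,0,0,10],[4,35,0,0,10],[2,20,0,0,10],[1,10,0,0,10],[0,0,0,0,10],[0,0,0,0,10]]]'
python3 - <<'E'
from h import *
o=state();X,p,_=look("w9")
find(X,[.4975,.3268],.086,.1,.03)
find(X,[.4975,.3268],.055,.066,.04)
E
```

```text
clock: 35.7
position: [0.468, 0.0782, 0.2029]
eef_rot: [0.657, -0.27, 0.654, 0.261]
force: [0.2, 0.7, -0.9]
grip_width: 0.169
clock: 36.7
position: [0.4823, 0.2457, 0.194]
eef_rot: [0.651, -0.269, 0.66, 0.26]
force: [-0.5, -0.2, -0.4]
grip_width: 0.163
t 36.7 pos [0.4823 0.2457 0.194 ] jaw 0.767 down [-0.008 -0.016 -1.   ] q6 -0.43 w 15.0 F [-0.5 -0.2 -0.4]
n 532 circ [0.498  0.3278] 0.0149 mid [0.4983 0.3281] size [0.0326 0.0331] top 0.0937
n 663 circ [0.4951 0.3257] 0.0214 mid [0.4966 0.3268] size [0.05  0.051] top 0.0659
```

View pics/w9.png

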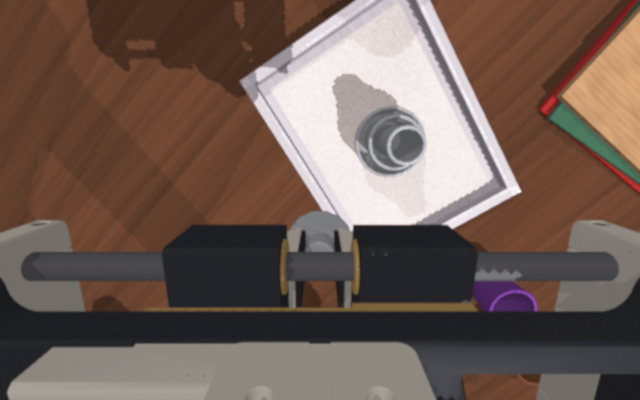

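```bash

python3 -m jog '[[[3,16,0,0,10],[5,27,0,0,10],[4,22,0,0,10],[3,12,0,0,10],[1,5,0,0,10],[0,0,-10,0,10],[0,0,-15,0,10],[0,0,-15,0,10],[0,0,-10,0,10],[0,0,-4,0,10],[0,0,0,0,10]]]'
python3 - <<'E'
from h import *
state()
E
```

```text
clock: 38.12
position: [0.4991, 0.3285, 0.1358]
eef_rot: [0.651, -0.267, 0.662, 0.258]
force: [0.6, 0.9, 0.4]
grip_width: 0.167
t 38.125 pos [0.4991 0.3285 0.1358] jaw 0.761 down [-0.009 -0.016 -1.   ] q6 -0.3 w 15.4 F [0.6 0.9 0.4]
```

```bash

python3 -m jog '[[[-1,-0.5,-5,0,10],[0,0,-8,0,10],[0,0,-7,0,10],[0,0,-4,0,10],[0,0,-2,0,10],[0,0,0,0,10]]]'
python3 - <<'E'
from h import *
state();look("w10")
p=cv2.imread("pics/w10.png");cv2.imwrite("pics/w10c.png",cv2.resize(p[120:320,200:440],None,fx=3,fy=3))
E
```

```text
clock: 38.88
position: [0.4985, 0.3282, 0.1088]
eef_rot: [0.652, -0.267, 0.661, 0.259]
force: [-0.5, 0.2, 0.1]
grip_width: 0.167
t 38.875 pos [0.4985 0.3282 0.1088] jaw 0.761 down [-0.008 -0.016 -1.   ] q6 -0.3 w 15.3 F [-0.5  0.2  0.1]
```

View pics/w10c.png

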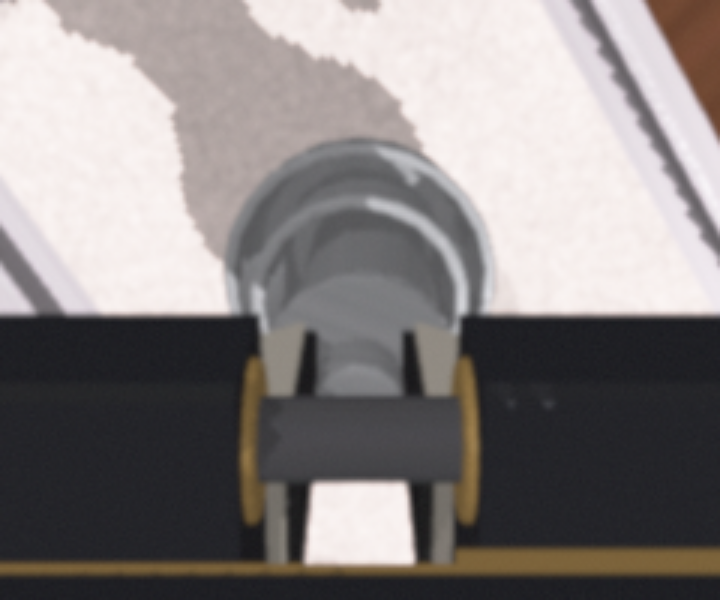

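The crop shows the lid disc at (365,300), centred sideways over the jar, with tumbler and gallipot around it. I'm lowering it in.

```bash

python3 -m jog '[[[0,0,-2.5,0,10],[0,0,-2,0,10],[0,0,-2,0,10],[0,0,-1,0,10],[0,0,0,0,10]]]'
python3 - <<'E'
from h import *
state()
E
```

```text
clock: 39.55
position: [0.4988, 0.3284, 0.1013]
eef_rot: [0.652, -0.267, 0.661, 0.259]
force: [-0.5, -0.3, -1.3]
grip_width: 0.166
t 39.55 pos [0.4988 0.3284 0.1013] jaw 0.761 down [-0.007 -0.015 -1.   ] q6 -0.3 w 15.2 F [-0.5 -0.3 -1.3]
```

```bash

python3 -m jog '[[[0,0,-1.2,0,10],[0,0,-1,0,10],[0,0,-1,0,10],[0,0,0,0,10]]]'
python3 - <<'E'
from h import *
state()
E
```

```text
clock: 40.05
position: [0.5001, 0.329, 0.101]
eef_rot: [0.654, -0.267, 0.659, 0.259]
force: [0.4, 0.1, -0.9]
grip_width: 0.162
t 40.05 pos [0.5001 0.329  0.101 ] jaw 0.761 down [-0.002 -0.013 -1.   ] q6 -0.3 w 14.9 F [ 0.4  0.1 -0.9]
```

Contact: z has stopped near the seated height. I'm releasing, rising and checking.

```bash

python3 -m jog '[[[0,0,0,0,20],[0,0,0,0,30],[0,0,0,0,36],[0,0,6,0,36],[0,0,15,0,36],[0,0,30,0,36],[0,0,30,0,36],[0,0,15,0,36],[5,-20,0,0,36],[8,-35,0,0,36],[5,-20,0,0,36],[0,0,0,0,36],[0,0,0,0,36]]]'
python3 - <<'E'
from h import *
state();X,p,_=look("w11")
c=[.4985,.328]
find(X,c,.109,.12,.015);find(X,c,.093,.1,.025);find(X,c,.06,.065,.03);find(X,c,.036,.041,.04)
P=X.reshape(-1,3);P=P[(P[:,2]>.093)&(P[:,2]<.1)&(np.hypot(*(P[:,:2]-c).T)<.022)]
A=np.linalg.lstsq(np.c_[P[:,:2]-c,np.ones(len(P))],P[:,2],rcond=None)[0];print("disc plane",A)
s,_=cams.get_image("scene");cv2.imwrite("pics/s2.png",np.vstack([cv2.resize(s[100:220,290:450],(640,480))])[:,:,::-1])
t,_=cams.get_image("top");cv2.imwrite("pics/t2.png",t[:,:,::-1])
E
```

```text
clock: 41.68
position: [0.5185, 0.2481, 0.2038]
eef_rot: [0.655, -0.267, 0.658, 0.258]
force: [0.0, -0.1, -0.6]
grip_width: 0.391
t 41.675 pos [0.5185 0.2481 0.2038] jaw 0.76 down [-0.    -0.013 -1.   ] q6 -0.44 w 35.9 F [ 0.  -0.1 -0.6]
n 329 circ [0.4987 0.3289] 0.0055 mid [0.4988 0.3292] size [0.0149 0.0155] top 0.1135
n 1210 circ [0.499  0.3293] 0.0142 mid [0.4988 0.3291] size [0.0359 0.0363] top 0.0995
n 346 circ [0.497  0.3269] 0.0237 mid [0.4968 0.326 ] size [0.0507 0.0487] top 0.0649
n 656 circ [0.4975 0.3259] 0.0327 mid [0.4974 0.3258] size [0.0697 0.069 ] top 0.0408
disc plane [-2.27272178e-04  5.30571692e-05  9.49221597e-02]
```

View pics/s2.png

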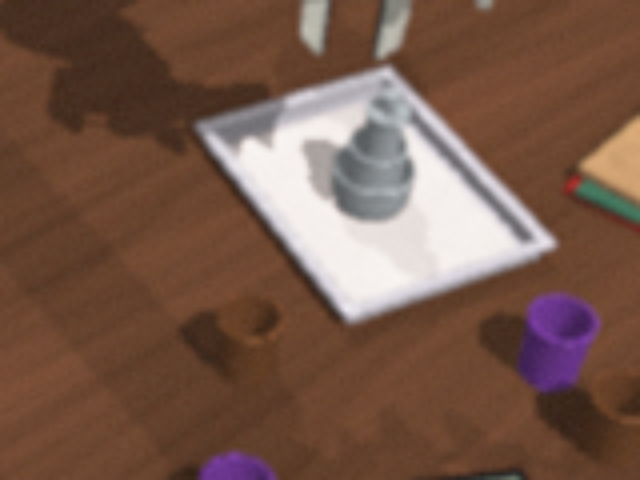

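View pics/t2.png

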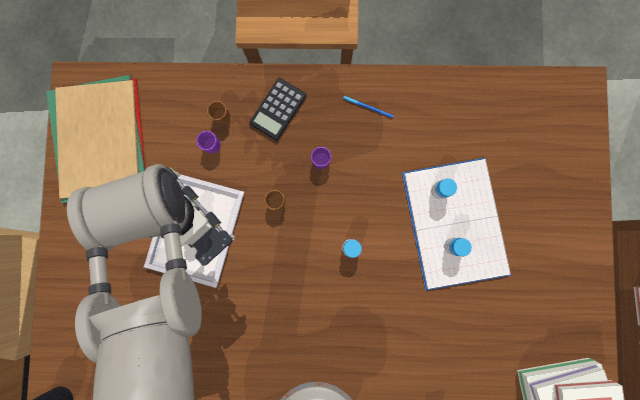

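```bash
python3 -c "
from plant import manip
print(manip.hand_in(), manip.get_obs()['clock'])"
```

```text
the job is handed in; nothing more can be done
the job is handed in; nothing more can be done
```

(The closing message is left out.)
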